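# Test the latching emergency stop of a microscope stage

## Task

Do the daily test of the emergency stop on the grey microscope stage control box: with the fingertips press the red mushroom button in until it latches, take the fingers off it so that it is seen to stay in, then push its grip wing round clockwise to twist it until the latch lets go and it springs back out. Finally press the blue reset button fully in and let it go. Work with light pushes only: do not grip the button or press the green button, and neither lift nor shift the box or the things around it.

Things in the scene. Friction and masses are not known exactly. Their poses are not given: they have to be found in the camera images.
- station: control box of the motorised microscope stage, loose on rubber feet: grey, 1.8 kg, 100 mm (its x) by 220 mm (its y), top panel 65 mm above the bench; origin at the centre of its underside. On the panel, in a row along its y (x = 0): red mushroom stop at y = +60 mm, blue button at -20 mm, green button at -70 mm
- mushroom_head: red head of the emergency stop, 60 mm across, on a yellow disc; white arrows show its releasing direction, clockwise from above. Origin on its axis, level with the panel when the head is out; it goes down and turns with the head (at rest its axes are the box's), z up. Its skirt begins 16 mm and its flat crown lies 31 mm above the origin
- stop_top (a point): centre of the top of the grip wing on the mushroom head, on the head's axis, 45 mm above the head's origin. The wing is a straight bar on the crown, 54 mm long along the head's y, 10 mm wide, standing 14 mm above the crown, with a hub 20 mm across at its middle, flush with its top
- stop_push (a joint): how far the mushroom head is pressed in: 0 m fully out, 0.012 m the end stop. A spring resists (2 N at first, 6 N at the latch, 8 N at the end stop, then it is rigid). Pressed past about 8.5 mm it latches, and then rests just under 8 mm down when let go; pressed less, it springs out again
- stop_turn (a joint): twist of the mushroom head: 0 rad at rest, grows clockwise seen from above, up to 1.0 rad (end stop). A spring turns it back to 0 (0.02 N m at rest, 0.06 N m at 0.7 rad). Turned past about 0.6 rad the latch lets go and the head springs out as soon as nothing holds it down
- reset_push (a joint): how far the blue reset button is pressed: 0 m out, 0.005 m fully in (about 6 N); it springs back
- reset_top (a point): centre of the top face of the blue reset button (22 mm across, in a metal bezel 29 mm across; its top 12 mm above the panel and 8 mm above the bezel when out)
- start_push (a joint): how far the green start button is pressed: 0 m out, 0.005 m fully in; it springs back
- start_top (a point): centre of the top face of the green start button, built like the blue one
- dish: closed petri dish, cream-coloured with a clear lid, 90 mm across, 16 mm high; origin at the centre of its underside
- forceps: dark steel forceps lying flat, 130 mm long, 8 mm high; origin near mid-length on the bench
- probe: steel dissecting probe lying flat, 150 mm long, 8 mm thick; origin near mid-length on the bench
- jar: small sample jar with a blue cap, 44 mm across, 62 mm high; origin at the centre of its underside
- dish_stack: stack of five closed petri dishes, 90 mm across, 80 mm high; origin at the centre of its underside
- tip_box: grey pipette-tip box with a clear cover, 84 x 124 mm, 67 mm high; origin at the centre of its underside
Things that resemble listed ones, but are neither listed nor needed, are in the scene too. What is shaped like the station but pink is not meant.

How it is judged:
On the way, in this order (a step that is already met when the one before it is completed fails the run):
1. the mushroom head is pressed in, latched, and stays in with nothing touching it (value of joint stop_push above 0.005 m and contact force between each of the fingers, the arm and mushroom_head below 0.3 N), for 0.15 s.
2. the head is twisted clockwise by more than 0.3 rad (value of joint stop_turn above 0.3 rad).
3. the head has sprung fully out and turned back (value of joint stop_push below 0.0015 m and value of joint stop_turn below 0.1 rad), for 0.1 s.
4. the blue reset button is pressed fully in (value of joint reset_push above 0.004 m), for 0.05 s.
At the end, for the whole second after the job is handed in: the mushroom head is fully out (within 1.5 mm) and turned back (within 0.1 rad), blue and green buttons are out (within 1 mm), the box stands upright at rest within 20 mm of where it stood, and every bystander is within 20 mm of where it stood (all of step 3 and value of joint each of reset_push, start_push below 0.001 m and distance of each of station, dish, forceps, probe, jar, dish_stack, tip_box from where it was at the start of the episode below 0.02 m and angle between station's own z axis and vertical below 0.05 rad and linear speed of station below 0.01 m/s); the robot touches nothing.
It fails at once if the green start button is pressed (more than 2 mm) (value of joint start_push above 0.002 m).
It fails at once if the blue reset button is pressed while the stop is still in (value of joint reset_push above 0.003 m and value of joint stop_push above 0.004 m).
It fails at once if the mushroom head is gripped (finger forces adding up to over 35 N while it is not down on its end stop) or rammed (over 70 N) ((contact force between the fingers and mushroom_head above 35 N and value of joint stop_push below 0.011 m) or contact force between the fingers and mushroom_head above 70 N).
It fails at once if the control box is lifted (over 8 mm), tipped or shoved (over 20 mm) (height (world z) of station above 0.008 m or angle between station's own z axis and vertical above 0.1 rad or distance of station from where it was at the start of the episode above 0.02 m).
It fails at once if a bystander is shifted or lifted (over 20 mm) (distance of any of dish, forceps, probe, jar, dish_stack, tip_box from where it was at the start of the episode above 0.02 m).
It also fails if it takes over 42 s, if anything falls off the work surface, if the arm or the gripper's body presses on something with over 40 N, if the wrist force passes 120 N, or if a joint passes its speed limit or range.

## Robot

A 6-joint arm with a two-finger parallel gripper is mounted at the origin on the work surface. World frame = base frame: x ahead of the robot, y to its left, z up, the work surface at z = 0. Lengths are in m, angles in rad, forces in N, time in s.
With the tool pointing down it reaches from about 0.375 to 0.925 m from the base axis. Payload 5.7 kg.
Tool frame: the origin (TCP) lies at the very end of the fingers, on their centre line; the grasp point (between the pads) lies 19 mm behind it; z points along the fingers, y is the direction in which the jaws open and shut (so a half turn about z gives the same grasp; the last joint's range is limited). The gripper opens to 85 mm and grips with 20 to 120 N. Pads are 22 mm wide; open, the fingers measure 114 mm over their backs; the gripper's body (76 mm by 85 mm) begins 54 mm behind the grasp point. The pads swing forward as they close: fully open they stand 13 mm farther back than shut.
Start: joints at [1.048, 0.359, 1.51, -0, 1.272, -0.115], TCP at [0.238, 0.551, 0.231] pointing down, gripper open.
Joint ranges: [-2.97, 2.97], [-1.01, 2.36], [0.21, 2.38], [-0.96, 4.11], [0.2, 2.71], [-2.98, 2.98]. Speed limits (rad/s): [2.39, 2.39, 3.14, 3.14, 3.14, 3.14].

## Interface

Orientations are given as a unit quaternion [x, y, z, w].
In Python, from station import bot, get_image, camera_model, workorder gives the robot as it stands.
- The arm moves only by the shell command python3 -m handwheel 'ROWS' [FORCE]. ROWS is JSON, a list of rows, each an object of numbers: "grip": the closure, from 0 (fully open) to 1 (shut); "dx", "dy", "dz": the shift along the tool's x, y, z in m; "wx", "wy", "wz": the turn, a rotation vector about the tool's x, y, z in degrees. A call has 1 to 12 rows; each row shifts and turns the commanded pose from where the row before left it, along the tool's axes as they then stand; what a row does not reach is not made up. A row lasts 1/12 s, in which the tool goes at most 41.7 mm and 7.16 degrees, less where a joint would pass 70% of its speed; a pose out of reach is approached as far as the arm can. A call is refused whole if a number of a shift passes 0.0417 or a number of a turn 7.16, either way. A call with a gripper value outside its range is refused whole. The fingers move at their own pace and stop on an object; FORCE is the grip in N (left out, the last holds). Time passes only in rows, so rows that do not move let the fingers close. It gives the time, the measured TCP pose, the force and the opening at its end, in the units of the state.
- bot.get_obs(): the state, without advancing time (a new reading comes with each control period).
- get_image(name): name is "side" or "top"; returns the picture (420x560x3 uint8, blue, green, red); there is no depth.
- camera_model(name): a dict with "mtx" (3x3 intrinsics, pixels), "pose" (4x4, takes a point from camera to world coordinates). Camera axes: x right, y down, z forward; pixel columns grow to the right and rows downward; lengths in m; the calibration is good to about 2 mm. A picture is of the moment at which its call begins. camera_model takes no time and is no camera call.
- workorder.close_job(): hands the job in, once; it reports no verdict.
The state is a dict: "t": time; "q": joint angles; "joint_vel": joint speeds; "joint_torque": joint torques, N m; "position": TCP position; "orientation": TCP orientation; "wrist_force": force on the tool from outside, world axes, zero at the start; "ft_torque": the same for the moment, N m; "width": opening from 0.0 (shut) to 1.0 (fully open).
Only numpy, scipy, OpenCV 4.12 (cv2) and the standard library are available. Lean on these libraries where they do the work, as an engineer would, in place of code of your own. Each camera call takes 0.05 s, during which the arm holds its last target.

## Working session

There is one attempt and no reset: what is moved stays moved. The work goes in short steps, Python scripts to look and compute and a shell command to move; the robot and the scene stay as the last step left them, time stands still between calls to the robot, and variables do not carry over. Pictures are saved under pics/ and viewed, and the job is handed in when it is done.

```bash
ls; mkdir -p pics; python3 - <<'E'
from station import bot,get_image,camera_model
import cv2
o=bot.get_obs();print(o)
for n in("side","top"):
    cv2.imwrite(f"pics/{n}0.png",get_image(n)); m=camera_model(n);print(n,m["mtx"],m["pose"])
E
```

```text
pics
{'t': 0.0, 'q': array([ 1.04788296e+00,  3.59531124e-01,  1.51143009e+00,  2.59338379e-05,
        1.27250293e+00, -1.15097793e-01]), 'joint_vel': array([ 0.00188499, -0.00025435,  0.00100999,  0.00052549,  0.00034759,
        0.00091102]), 'joint_torque': array([-1.97508293e-04, -5.27614009e+01, -2.78623134e+01, -4.95194545e-04,
        1.34849150e-02,  2.29409613e-05]), 'position': array([0.2376192 , 0.55020309, 0.23043893]), 'orientation': array([ 2.02501350e-01,  9.79281536e-01, -8.84646646e-04, -3.05235604e-04]), 'wrist_force': array([ 0.25878893,  0.62354858, -0.13993188]), 'ft_torque': array([-0.00878804,  0.01603963, -0.00715482]), 'width': 0.9995043438489701}
side [[511.85961726   0.         286.3772    ]
 [  0.         511.85961726 208.45969227]
 [  0.           0.           1.        ]] [[ 0.81104196 -0.29454963  0.50542206 -0.30589424]
 [-0.58455852 -0.44117155  0.68092511 -1.12222309]
 [ 0.02241159 -0.84770761 -0.52999013  0.94896649]
 [ 0.          0.          0.          1.        ]]
top [[488.57377882   0.         274.64843812]
 [  0.         488.57377882 205.8727738 ]
 [  0.           0.           1.        ]] [[ 2.28780398e-02 -9.97170728e-01  7.16040109e-02  3.98207065e-01]
 [-9.99736103e-01 -2.29681476e-02 -4.35199924e-04 -1.14131691e-02]
 [ 2.07858011e-03 -7.15751583e-02 -9.97433043e-01  1.51423804e+00]
 [ 0.00000000e+00  0.00000000e+00  0.00000000e+00  1.00000000e+00]]
```

View pics/side0.png

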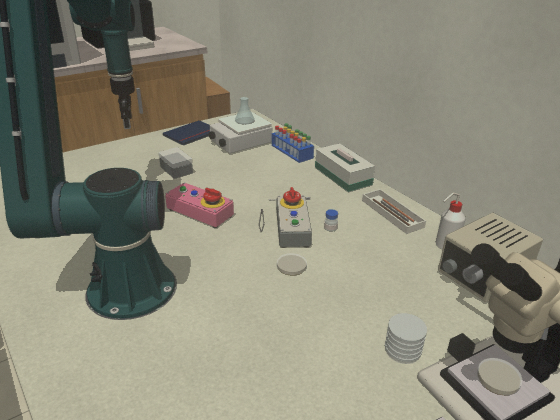

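View pics/top0.png

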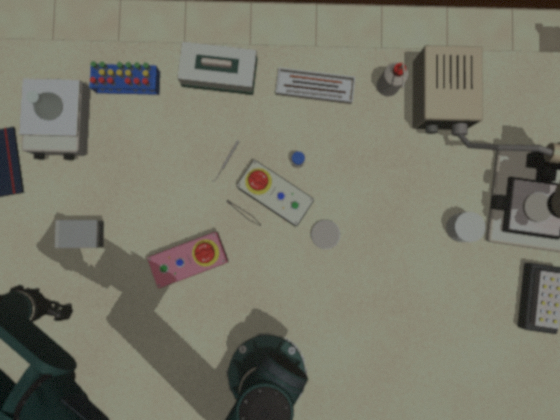

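The side view shows the grey box at about (294,220) with its red stop at (292,197). In the top view its stop is at (258,180), blue at (281,196) and green at (294,205). The pink decoy is at (188,258). Next I'll measure.

```bash
cat > h.py <<'E'
import numpy as np, cv2
from station import camera_model
def ray(n,px):
    m=camera_model(n);K=m["mtx"];T=m["pose"]
    d=T[:3,:3]@np.linalg.solve(K,[px[0],px[1],1]);return T[:3,3],d
def plane(n,px,z):
    o,d=ray(n,px);return o+d*(z-o[2])/d[2]
def tri(a,b):
    (o1,d1),(o2,d2)=ray("side",a),ray("top",b)
    s=np.linalg.lstsq(np.c_[d1,-d2],o2-o1,rcond=None)[0]
    p,q=o1+s[0]*d1,o2+s[1]*d2;return (p+q)/2,np.linalg.norm(p-q)
def proj(n,P):
    m=camera_model(n);T=m["pose"];c=T[:3,:3].T@(np.array(P)-T[:3,3]);u=m["mtx"]@c;return u[:2]/u[2]
def blobs(im,col,roi):
    x0,y0,x1,y1=roi;h=cv2.cvtColor(im,cv2.COLOR_BGR2HSV)
    R={"red":[((0,140,60),(9,255,255)),((172,140,60),(180,255,255))],"blue":[((105,110,50),(130,255,255))],"green":[((45,80,40),(85,255,255))],"yellow":[((20,120,100),(35,255,255))],}[col]
    m=sum(cv2.inRange(h,np.array(a),np.array(b)) for a,b in R);z=np.zeros_like(m);z[y0:y1,x0:x1]=m[y0:y1,x0:x1]
    n,l,st,c=cv2.connectedComponentsWithStats(z);return [(int(st[i,4]),c[i].round(2),st[i,:4]) for i in range(1,n) if st[i,4]>3]
E
python3 - <<'E'
from h import *
t=cv2.imread("pics/top0.png");s=cv2.imread("pics/side0.png")
for n,im,r in(("top",t,(232,155,318,228)),("side",s,(272,180,318,250))):
    for c in("red","yellow","blue","green"):
        print(n,c,[(a,list(p),list(map(int,b))) for a,p,b in blobs(im,c,r)], [plane(n,p,{"red":.1,"yellow":.067,"blue":.077,"green":.077}[c]).round(4) for a,p,b in blobs(im,c,r)])
# box outline in top
x=cv2.resize(t[140:240,200:350],None,fx=5,fy=5,interpolation=cv2.INTER_CUBIC);cv2.imwrite("pics/c1.png",x)
cv2.imwrite("pics/c2.png",cv2.resize(s[175:255,250:350],None,fx=7,fy=7,interpolation=cv2.INTER_CUBIC))
E
```

```text
top red [(238, [np.float64(257.68), np.float64(179.76)], [249, 171, 19, 19])] [array([0.5748, 0.0391, 0.1   ])]
top yellow [(143, [np.float64(259.19), np.float64(184.36)], [246, 170, 25, 24])] [array([0.5653, 0.0355, 0.067 ])]
top blue [(86, [np.float64(297.84), np.float64(158.6)], [293, 155, 11, 9]), (24, [np.float64(280.5), np.float64(195.5)], [278, 193, 6, 6])] [array([ 0.6437, -0.0777,  0.077 ]), array([ 0.5325, -0.0286,  0.077 ])]
top green [(26, [np.float64(294.5), np.float64(205.0)], [292, 203, 6, 5])] [array([ 0.5053, -0.0705,  0.077 ])]
side red [(117, [np.float64(291.32), np.float64(195.4)], [284, 187, 16, 15])] [array([0.5642, 0.0248, 0.1   ])]
side yellow [(112, [np.float64(291.44), np.float64(204.19)], [280, 199, 24, 10])] [array([0.5646, 0.0232, 0.067 ])]
side blue [(22, [np.float64(293.41), np.float64(212.68)], [291, 211, 6, 5])] [array([ 0.5295, -0.0348,  0.077 ])]
side green [(26, [np.float64(294.5), np.float64(221.69)], [292, 220, 6, 5])] [array([ 0.5015, -0.0784,  0.077 ])]
```

View pics/c1.png

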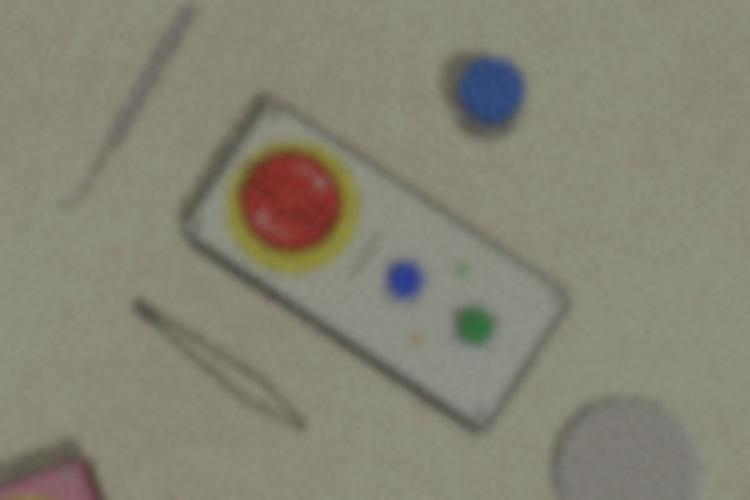

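View pics/c2.png

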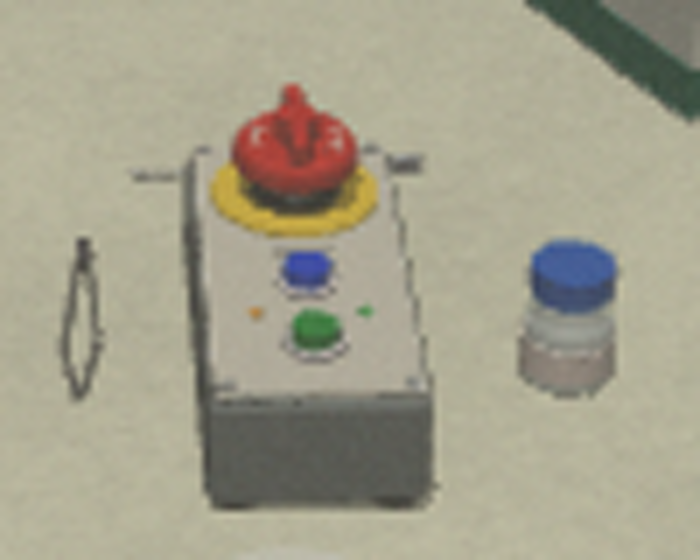

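```bash
python3 - <<'E'
from h import *
t=cv2.imread("pics/top0.png");s=cv2.imread("pics/side0.png")
h=cv2.cvtColor(t,cv2.COLOR_BGR2HSV)
# panel: fill of low-saturation region around the box
for y,x in((190,300),(198,268),(178,275),(225,300),(165,245),(215,297)): print((x,y),h[y,x])
r=[b for b in blobs(t,"red",(232,155,318,228))][0][1]
for z in(.08,.085,.09,.096): print("red",z,plane("top",r,z).round(4))
b=plane("top",(280.5,195.5),.077);g=plane("top",(294.5,205),.077)
hd=plane("top",r,.088)
print("blue-green",np.linalg.norm(b-g),"red-blue",np.linalg.norm((hd-b)[:2]),"angles",np.degrees(np.arctan2(*(b-g)[1::-1])),np.degrees(np.arctan2(*(hd-b)[1::-1])),np.degrees(np.arctan2(*(hd-g)[1::-1])))
print(tri((293.41,212.0),(280.5,195.5)),tri((294.5,221.2),(294.5,205)),tri((291.32,195.4),r))
# top panel edges
d=np.array(plane("top",r,.088)-g);d/=np.linalg.norm(d[:2]);d[2]=0
m=cv2.inRange(h,(0,0,125),(180,38,255))
m[:155]=0;m[230:]=0;m[:,:232]=0;m[:,318:]=0
m=cv2.morphologyEx(m,cv2.MORPH_OPEN,np.ones((3,3)))
c=max(cv2.findContours(m,0,2)[0],key=cv2.contourArea);R=cv2.minAreaRect(c)
P=np.array([plane("top",p,.065) for p in cv2.boxPoints(R)]);print(P.round(4),P.mean(0),[np.linalg.norm(P[i]-P[i-1]) for i in range(2)],[np.degrees(np.arctan2(*(P[i]-P[i-1])[1::-1])) for i in range(2)])
E
```

```text
(300, 190) [ 33  21 121]
(268, 198) [ 36  26 140]
(275, 178) [ 35  22 141]
(300, 225) [ 30  33 138]
(245, 165) [ 27  37 130]
(297, 215) [ 42  18 142]
red 0.08 [0.5773 0.0398 0.08  ]
red 0.085 [0.5767 0.0397 0.085 ]
red 0.09 [0.5761 0.0395 0.09  ]
red 0.096 [0.5753 0.0393 0.096 ]
blue-green 0.04995024736473915 red-blue 0.08105860668041216 angles 57.03491942961667 57.25546263434841 57.171375312811335
(array([ 0.53314794, -0.0289667 ,  0.07510944]), np.float64(0.001155410399579279)) (array([ 0.50618486, -0.07108451,  0.07300307]), np.float64(0.0013877703263610024)) (array([0.57593981, 0.03972833, 0.08882151]), np.float64(0.0007060067672718023))
[[ 0.5256  0.0467  0.065 ]
 [ 0.604  -0.0011  0.065 ]
 [ 0.5269 -0.1255  0.065 ]
 [ 0.4491 -0.0774  0.065 ]] [ 0.52642712 -0.03929837  0.065     ] [np.float64(0.14579645261308818), np.float64(0.09179445020048067)] [np.float64(58.36062351635386), np.float64(-31.37408770883241)]
```

The stop, blue and green positions agree with the given spacings (50 and 80 mm). The head is at (0.576, 0.039) and the box's y axis points at 57.2°. I'll now move above the head, closing the gripper and turning 9.4° on the way.

```bash
python3 -m handwheel '[{"grip":1,"wz":4.7},{"grip":1,"wz":4.7},{"grip":1,"dx":-0.0312,"dy":-0.0137},{"grip":1,"dx":-0.0312,"dy":-0.0137},{"grip":1,"dx":-0.0312,"dy":-0.0137},{"grip":1,"dx":-0.0312,"dy":-0.0137},{"grip":1,"dx":-0.0312,"dy":-0.0137},{"grip":1,"dx":-0.0312,"dy":-0.0137},{"grip":1,"dx":-0.0312,"dy":-0.0137},{"grip":1,"dx":-0.0312,"dy":-0.0137},{"grip":1,"dx":-0.0312,"dy":-0.0137}]' 20
python3 -m handwheel '[{"grip":1,"dx":-0.0312,"dy":-0.0137},{"grip":1,"dx":-0.0312,"dy":-0.0137},{"grip":1,"dx":-0.0312,"dy":-0.0137},{"grip":1,"dx":-0.0312,"dy":-0.0137},{"grip":1,"dx":-0.0312,"dy":-0.0137},{"grip":1,"dx":-0.0312,"dy":-0.0137},{"grip":1,"dx":-0.0312,"dy":-0.0137},{"grip":1,"dx":-0.0312,"dy":-0.0137},{"grip":1,"dx":-0.0312,"dy":-0.0137},{"grip":1},{"grip":1},{"grip":1}]'
cat > st.py <<'E'
from h import *
from station import bot
def st(off=np.array([0,0,0])):
    o=bot.get_obs();p=o["position"];x,y,z,w=o["orientation"]
    from scipy.spatial.transform import Rotation as R
    M=R.from_quat(o["orientation"]).as_matrix()
    ux=np.array([.8406,-.5417]);uy=np.array([.5417,.8406]);d=p[:2]-[.576,.0393];db=p[:2]-[.5325,-.0287]
    print("t",round(o["t"],2),"p",p.round(4),"rel head x,y",(d@ux).round(4),(d@uy).round(4),"rel blue",(db@ux).round(4),(db@uy).round(4),"tooly",np.degrees(np.arctan2(M[1,1],M[0,1])).round(2),"tz",M[:,2].round(3),"F",o["wrist_force"].round(2),"w",round(o["width"],3))
if __name__=="__main__": st()
E
python3 st.py
```

```text
t 0.1 p [0.2376 0.5502 0.2305] rel head x,y -0.5612 0.2462 rel blue -0.5615 0.3269 tooly 66.64 tz [-0.001 -0.001 -1.   ] F [-0.18  0.55  0.36] w 1.001schema error: expected keys grip, dx, dy, dz, wx, wy, wz
schema error: expected keys grip, dx, dy, dz, wx, wy, wz
```

```bash
python3 -m handwheel '[{"grip":1,"dx":0,"dy":0,"dz":0,"wx":0,"wy":0,"wz":4.7},{"grip":1,"dx":0,"dy":0,"dz":0,"wx":0,"wy":0,"wz":4.7},{"grip":1,"dx":-0.0312,"dy":-0.0137,"dz":0,"wx":0,"wy":0,"wz":0},{"grip":1,"dx":-0.0312,"dy":-0.0137,"dz":0,"wx":0,"wy":0,"wz":0},{"grip":1,"dx":-0.0312,"dy":-0.0137,"dz":0,"wx":0,"wy":0,"wz":0},{"grip":1,"dx":-0.0312,"dy":-0.0137,"dz":0,"wx":0,"wy":0,"wz":0},{"grip":1,"dx":-0.0312,"dy":-0.0137,"dz":0,"wx":0,"wy":0,"wz":0},{"grip":1,"dx":-0.0312,"dy":-0.0137,"dz":0,"wx":0,"wy":0,"wz":0},{"grip":1,"dx":-0.0312,"dy":-0.0137,"dz":0,"wx":0,"wy":0,"wz":0},{"grip":1,"dx":-0.0312,"dy":-0.0137,"dz":0,"wx":0,"wy":0,"wz":0},{"grip":1,"dx":-0.0312,"dy":-0.0137,"dz":0,"wx":0,"wy":0,"wz":0}]' 20
python3 st.py
```

```text
t: 1.02
position: [0.4077, 0.2935, 0.231]
orientation: [0.282, 0.959, -0.0, -0.0]
wrist_force: [0.1, -0.2, -0.5]
width: 0.003
t 1.02 p [0.4077 0.2935 0.231 ] rel head x,y -0.2792 0.1225 rel blue -0.2795 0.2032 tooly 57.24 tz [-0.001 -0.    -1.   ] F [ 0.09 -0.15 -0.54] w 0.003
```

```bash
python3 -m handwheel '[{"grip":1,"dx":-0.0312,"dy":-0.0137,"dz":0,"wx":0,"wy":0,"wz":0},{"grip":1,"dx":-0.0312,"dy":-0.0137,"dz":0,"wx":0,"wy":0,"wz":0},{"grip":1,"dx":-0.0312,"dy":-0.0137,"dz":0,"wx":0,"wy":0,"wz":0},{"grip":1,"dx":-0.0312,"dy":-0.0137,"dz":0,"wx":0,"wy":0,"wz":0},{"grip":1,"dx":-0.0312,"dy":-0.0137,"dz":0,"wx":0,"wy":0,"wz":0},{"grip":1,"dx":-0.0312,"dy":-0.0137,"dz":0.01,"wx":0,"wy":0,"wz":0},{"grip":1,"dx":-0.0312,"dy":-0.0137,"dz":0.02,"wx":0,"wy":0,"wz":0},{"grip":1,"dx":-0.0312,"dy":-0.0137,"dz":0.02,"wx":0,"wy":0,"wz":0},{"grip":1,"dx":-0.0296,"dy":-0.0129,"dz":0.02,"wx":0,"wy":0,"wz":0},{"grip":1,"dx":0,"dy":0,"dz":0.02,"wx":0,"wy":0,"wz":0},{"grip":1,"dx":0,"dy":0,"dz":0,"wx":0,"wy":0,"wz":0},{"grip":1,"dx":0,"dy":0,"dz":0,"wx":0,"wy":0,"wz":0}]'
python3 st.py; python3 - <<'E'
from station import get_image
import cv2
s=get_image("side");cv2.imwrite("pics/c3.png",cv2.resize(s[125:245,220:360],None,fx=5,fy=5,interpolation=cv2.INTER_CUBIC))
E
```

```text
t: 2.02
position: [0.5742, 0.0409, 0.14]
orientation: [0.283, 0.959, -0.0, -0.002]
wrist_force: [-0.3, -0.6, 0.7]
width: 0.002
t 2.02 p [0.5742 0.0409 0.14  ] rel head x,y -0.0024 0.0004 rel blue -0.0027 0.0811 tooly 57.18 tz [-0.004  0.    -1.   ] F [-0.31 -0.61  0.7 ] w 0.002
```

View pics/c3.png

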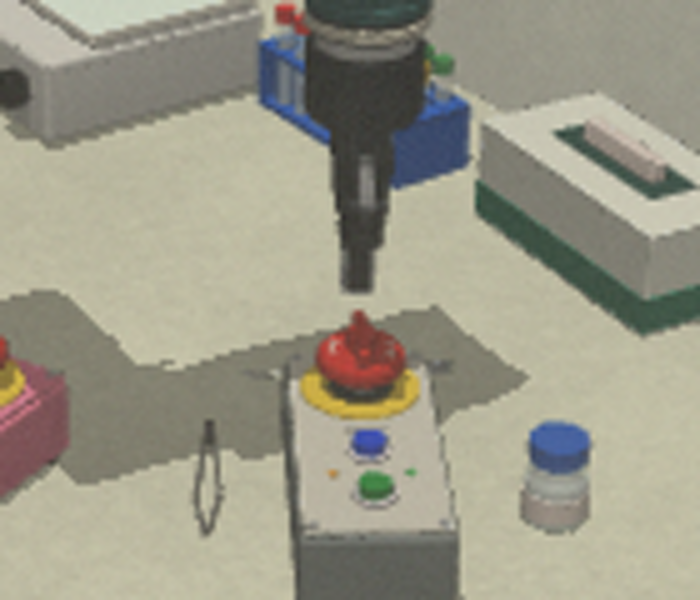

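The picture shows the shut fingertips at crop (357,290), straight above the red wing at (360,315). The head is out. I'll trim by 2 mm and descend.

```bash
python3 -m handwheel '[{"grip":1,"dx":-0.002,"dy":0,"dz":0.01,"wx":0,"wy":0,"wz":0},{"grip":1,"dx":0,"dy":0,"dz":0.01,"wx":0,"wy":0,"wz":0},{"grip":1,"dx":0,"dy":0,"dz":0.006,"wx":0,"wy":0,"wz":0},{"grip":1,"dx":0,"dy":0,"dz":0,"wx":0,"wy":0,"wz":0},{"grip":1,"dx":0,"dy":0,"dz":0,"wx":0,"wy":0,"wz":0}]'
python3 st.py
python3 -m handwheel '[{"grip":1,"dx":0,"dy":0,"dz":0.003,"wx":0,"wy":0,"wz":0},{"grip":1,"dx":0,"dy":0,"dz":0.003,"wx":0,"wy":0,"wz":0},{"grip":1,"dx":0,"dy":0,"dz":0.002,"wx":0,"wy":0,"wz":0},{"grip":1,"dx":0,"dy":0,"dz":0,"wx":0,"wy":0,"wz":0},{"grip":1,"dx":0,"dy":0,"dz":0,"wx":0,"wy":0,"wz":0}]'
python3 st.py
```

```text
t: 2.48
position: [0.5769, 0.0403, 0.1149]
orientation: [0.282, 0.959, -0.0, -0.001]
wrist_force: [0.2, -0.0, -0.1]
width: 0.001
t 2.48 p [0.5769 0.0403 0.1149] rel head x,y 0.0002 0.0014 rel blue -0.0001 0.0821 tooly 57.27 tz [-0.001 -0.    -1.   ] F [ 0.18 -0.03 -0.13] w 0.001
t: 2.9
position: [0.578, 0.04, 0.1076]
orientation: [0.282, 0.959, 0.0, 0.0]
wrist_force: [0.4, 1.4, 2.4]
width: -0.003
t 2.9 p [0.578  0.04   0.1076] rel head x,y 0.0013 0.0016 rel blue 0.001 0.0824 tooly 57.23 tz [ 0.001  0.    -1.   ] F [0.41 1.39 2.42] w -0.003
```

```bash
python3 -m handwheel '[{"grip":1,"dx":0,"dy":0,"dz":0.002,"wx":0,"wy":0,"wz":0},{"grip":1,"dx":0,"dy":0,"dz":0.002,"wx":0,"wy":0,"wz":0},{"grip":1,"dx":0,"dy":0,"dz":0.001,"wx":0,"wy":0,"wz":0},{"grip":1,"dx":0,"dy":0,"dz":0.001,"wx":0,"wy":0,"wz":0},{"grip":1,"dx":0,"dy":0,"dz":0,"wx":0,"wy":0,"wz":0}]'
python3 st.py
python3 -m handwheel '[{"grip":1,"dx":0,"dy":0,"dz":0.001,"wx":0,"wy":0,"wz":0},{"grip":1,"dx":0,"dy":0,"dz":0.001,"wx":0,"wy":0,"wz":0},{"grip":1,"dx":0,"dy":0,"dz":0,"wx":0,"wy":0,"wz":0}]'
python3 st.py
```

```text
t: 3.32
position: [0.578, 0.04, 0.1016]
orientation: [0.282, 0.959, 0.0, 0.0]
wrist_force: [-0.9, 0.7, 4.9]
width: 0.005
t 3.32 p [0.578  0.04   0.1016] rel head x,y 0.0013 0.0017 rel blue 0.001 0.0824 tooly 57.23 tz [ 0.001  0.    -1.   ] F [-0.88  0.69  4.93] w 0.005
t: 3.57
position: [0.578, 0.04, 0.0997]
orientation: [0.282, 0.959, 0.0, 0.0]
wrist_force: [-0.3, 1.8, 5.7]
width: -0.002
t 3.57 p [0.578  0.04   0.0997] rel head x,y 0.0013 0.0017 rel blue 0.0011 0.0824 tooly 57.23 tz [ 0.001  0.    -1.   ] F [-0.34  1.75  5.71] w -0.002
```

```bash
python3 -m handwheel '[{"grip":1,"dx":0,"dy":0,"dz":0.0008,"wx":0,"wy":0,"wz":0},{"grip":1,"dx":0,"dy":0,"dz":0,"wx":0,"wy":0,"wz":0}]'
python3 st.py
python3 -m handwheel '[{"grip":1,"dx":0,"dy":0,"dz":-0.005,"wx":0,"wy":0,"wz":0},{"grip":1,"dx":0,"dy":0,"dz":-0.012,"wx":0,"wy":0,"wz":0},{"grip":1,"dx":0,"dy":0,"dz":-0.02,"wx":0,"wy":0,"wz":0},{"grip":1,"dx":0,"dy":0,"dz":0,"wx":0,"wy":0,"wz":0},{"grip":1,"dx":0,"dy":0,"dz":0,"wx":0,"wy":0,"wz":0}]'
python3 st.py; python3 - <<'E'
from station import get_image
import cv2
s=get_image("side");cv2.imwrite("pics/c4.png",cv2.resize(s[125:245,220:360],None,fx=5,fy=5,interpolation=cv2.INTER_CUBIC))
E
```

```text
t: 3.73
position: [0.578, 0.04, 0.099]
orientation: [0.282, 0.959, 0.0, 0.001]
wrist_force: [-0.7, 1.4, 6.5]
width: -0.001
t 3.73 p [0.578 0.04  0.099] rel head x,y 0.0013 0.0017 rel blue 0.0011 0.0824 tooly 57.23 tz [ 0.001  0.    -1.   ] F [-0.66  1.43  6.54] w -0.001
t: 4.15
position: [0.5781, 0.0397, 0.1362]
orientation: [0.282, 0.959, 0.0, 0.001]
wrist_force: [-0.1, -0.1, -1.1]
width: -0.002
t 4.15 p [0.5781 0.0397 0.1362] rel head x,y 0.0015 0.0015 rel blue 0.0012 0.0822 tooly 57.23 tz [ 0.002 -0.    -1.   ] F [-0.11 -0.12 -1.08] w -0.002
```

View pics/c4.png

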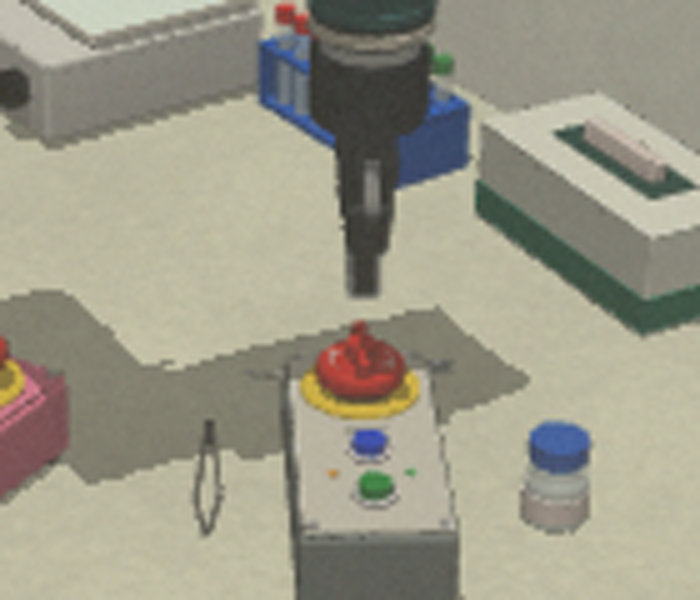

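The wing top has dropped from crop row 310 to 322, about 8 mm, and stays there with the fingers clear. The stop is latched. Next I'll go beside the wing's far end on its -x side.

```bash
python3 -m handwheel '[{"grip":1,"dx":0.012,"dy":0.013,"dz":0,"wx":0,"wy":0,"wz":0},{"grip":1,"dx":0.012,"dy":0.0135,"dz":0,"wx":0,"wy":0,"wz":0},{"grip":1,"dx":0,"dy":0,"dz":0.01,"wx":0,"wy":0,"wz":0},{"grip":1,"dx":0,"dy":0,"dz":0.01,"wx":0,"wy":0,"wz":0},{"grip":1,"dx":0,"dy":0,"dz":0.01,"wx":0,"wy":0,"wz":0},{"grip":1,"dx":0,"dy":0,"dz":0.008,"wx":0,"wy":0,"wz":0},{"grip":1,"dx":0,"dy":0,"dz":0.004,"wx":0,"wy":0,"wz":0},{"grip":1,"dx":0,"dy":0,"dz":0.001,"wx":0,"wy":0,"wz":0},{"grip":1,"dx":0,"dy":0,"dz":0,"wx":0,"wy":0,"wz":0},{"grip":1,"dx":0,"dy":0,"dz":0,"wx":0,"wy":0,"wz":0}]'
python3 st.py; python3 - <<'E'
from station import get_image
import cv2
s=get_image("side");cv2.imwrite("pics/c5.png",cv2.resize(s[165:215,255:325],None,fx=10,fy=10,interpolation=cv2.INTER_CUBIC))
E
```

```text
t: 5.03
position: [0.572, 0.0749, 0.0926]
orientation: [0.282, 0.959, -0.0, 0.0]
wrist_force: [-0.7, -0.3, -0.4]
width: -0.001
t 5.03 p [0.572  0.0749 0.0926] rel head x,y -0.0227 0.0277 rel blue -0.0229 0.1085 tooly 57.21 tz [ 0. -0. -1.] F [-0.73 -0.32 -0.4 ] w -0.001
```

View pics/c5.png

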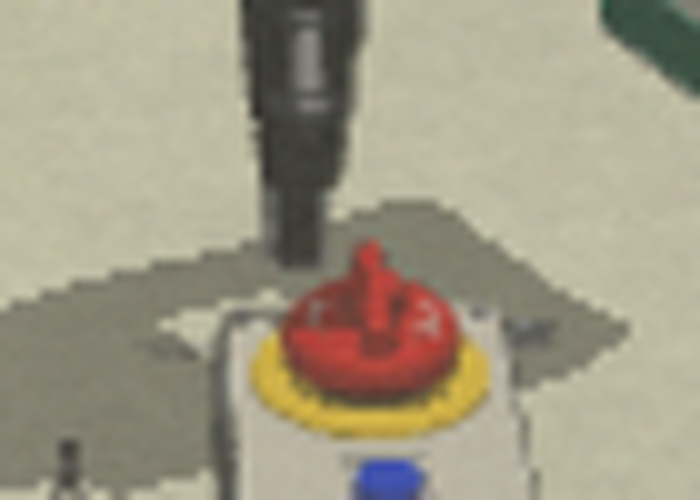

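The fingertip, at crop (297,265), stands left of the wing at (370,250) with a gap of some mm. I'll push it sideways.

```bash
python3 -m handwheel '[{"grip":1,"dx":-0.003,"dy":0,"dz":0,"wx":0,"wy":0,"wz":0},{"grip":1,"dx":-0.003,"dy":0,"dz":0,"wx":0,"wy":0,"wz":0},{"grip":1,"dx":-0.003,"dy":0,"dz":0,"wx":0,"wy":0,"wz":0},{"grip":1,"dx":-0.003,"dy":0,"dz":0,"wx":0,"wy":0,"wz":0},{"grip":1,"dx":0,"dy":0,"dz":0,"wx":0,"wy":0,"wz":0}]'
python3 st.py
python3 -m handwheel '[{"grip":1,"dx":-0.003,"dy":0,"dz":0,"wx":0,"wy":0,"wz":0},{"grip":1,"dx":-0.003,"dy":0,"dz":0,"wx":0,"wy":0,"wz":0},{"grip":1,"dx":0,"dy":0,"dz":0,"wx":0,"wy":0,"wz":0}]'
python3 st.py; python3 - <<'E'
from station import get_image
import cv2
s=get_image("side");cv2.imwrite("pics/c6.png",cv2.resize(s[165:215,255:325],None,fx=10,fy=10,interpolation=cv2.INTER_CUBIC))
E
```

```text
t: 5.5
position: [0.5826, 0.0686, 0.0928]
orientation: [0.282, 0.959, 0.0, 0.0]
wrist_force: [-0.2, 1.0, 0.2]
width: 0.0
t 5.5 p [0.5826 0.0686 0.0928] rel head x,y -0.0103 0.0282 rel blue -0.0106 0.1089 tooly 57.22 tz [ 0.001  0.    -1.   ] F [-0.25  1.04  0.2 ] w 0.0
t: 5.75
position: [0.5872, 0.0651, 0.0925]
orientation: [0.282, 0.959, -0.0, 0.0]
wrist_force: [-0.9, 1.7, 1.0]
width: 0.002
t 5.75 p [0.5872 0.0651 0.0925] rel head x,y -0.0046 0.0278 rel blue -0.0049 0.1085 tooly 57.23 tz [ 0. -0. -1.] F [-0.92  1.66  0.98] w 0.002
```

View pics/c6.png

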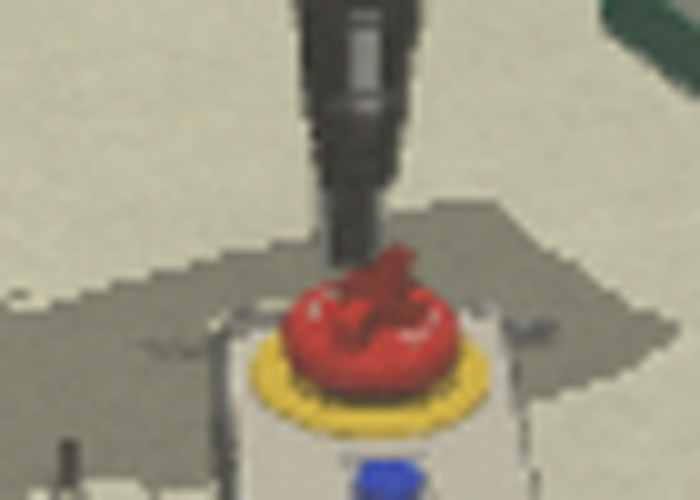

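The wing tip has moved right to (400,250), so the head is turning clockwise, by roughly 0.35 rad. I'll push further.

```bash
python3 -m handwheel '[{"grip":1,"dx":-0.003,"dy":0,"dz":0,"wx":0,"wy":0,"wz":0},{"grip":1,"dx":-0.002,"dy":0,"dz":0,"wx":0,"wy":0,"wz":0},{"grip":1,"dx":-0.002,"dy":0,"dz":0,"wx":0,"wy":0,"wz":0},{"grip":1,"dx":0,"dy":0,"dz":0,"wx":0,"wy":0,"wz":0}]'
python3 st.py; python3 - <<'E'
from station import get_image
import cv2
s=get_image("side");cv2.imwrite("pics/c7.png",cv2.resize(s[165:215,255:325],None,fx=10,fy=10,interpolation=cv2.INTER_CUBIC))
E
```

```text
t: 6.13
position: [0.5931, 0.0617, 0.0926]
orientation: [0.282, 0.959, 0.0, 0.0]
wrist_force: [-1.7, 2.6, 2.3]
width: 0.001
t 6.13 p [0.5931 0.0617 0.0926] rel head x,y 0.0023 0.0281 rel blue 0.002 0.1088 tooly 57.22 tz [ 0.  0. -1.] F [-1.73  2.56  2.32] w 0.001
```

View pics/c7.png

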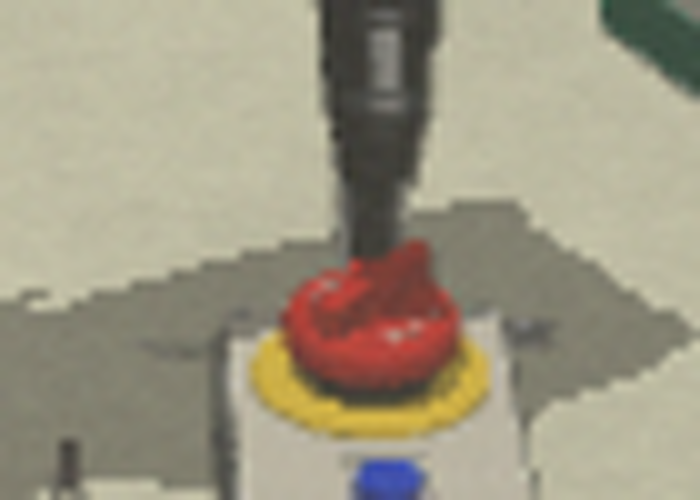

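The wing is turned well past the latch and the skirt has lifted, showing a dark neck at (390,390). The head is now held down only by the fingertip. I'll nudge 1 mm more and lift off.

```bash
python3 -m handwheel '[{"grip":1,"dx":-0.001,"dy":0,"dz":0,"wx":0,"wy":0,"wz":0},{"grip":1,"dx":0,"dy":0,"dz":-0.006,"wx":0,"wy":0,"wz":0},{"grip":1,"dx":0,"dy":0,"dz":-0.01,"wx":0,"wy":0,"wz":0},{"grip":1,"dx":0,"dy":0,"dz":-0.02,"wx":0,"wy":0,"wz":0},{"grip":1,"dx":0,"dy":0,"dz":-0.02,"wx":0,"wy":0,"wz":0},{"grip":1,"dx":0,"dy":0,"dz":0,"wx":0,"wy":0,"wz":0},{"grip":1,"dx":0,"dy":0,"dz":0,"wx":0,"wy":0,"wz":0}]'
python3 st.py; python3 - <<'E'
from h import *
from station import get_image
s=get_image("side");cv2.imwrite("pics/c8.png",cv2.resize(s[165:215,255:325],None,fx=10,fy=10,interpolation=cv2.INTER_CUBIC))
for c in("red","blue","green"):print(c,[(a,list(map(float,p)),list(map(int,q))) for a,p,q in blobs(s,c,(272,180,318,250))])
E
```

```text
t: 6.77
position: [0.5952, 0.0605, 0.1505]
orientation: [0.282, 0.959, 0.0, 0.002]
wrist_force: [-0.0, 0.3, -0.4]
width: 0.005
t 6.77 p [0.5952 0.0605 0.1505] rel head x,y 0.0047 0.0282 rel blue 0.0044 0.109 tooly 57.24 tz [ 0.004 -0.001 -1.   ] F [-0.02  0.34 -0.4 ] w 0.005
red [(133, [291.44, 195.71], [284, 187, 17, 15])]
blue [(22, [293.41, 212.68], [291, 211, 6, 5])]
green [(26, [294.35, 221.73], [292, 220, 6, 5])]
```

View pics/c8.png

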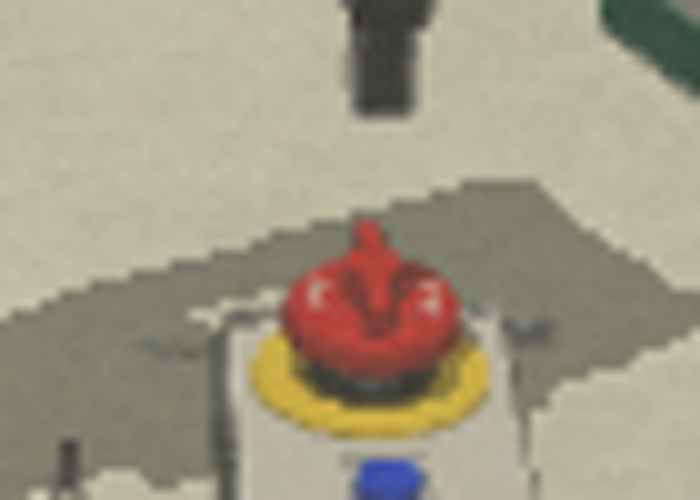

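The head is back out and straight: its red box starts at row 187 as at the start, and the wing at (370,230) points along the box. Blue and green pixels are unchanged, so the box has not moved. Next comes the blue button.

```bash
python3 -m handwheel '[{"grip":1,"dx":0.0014,"dy":-0.03,"dz":0,"wx":0,"wy":0,"wz":0},{"grip":1,"dx":0.001,"dy":-0.03,"dz":0,"wx":0,"wy":0,"wz":0},{"grip":1,"dx":0.001,"dy":-0.03,"dz":0,"wx":0,"wy":0,"wz":0},{"grip":1,"dx":0.001,"dy":-0.019,"dz":0,"wx":0,"wy":0,"wz":0},{"grip":1,"dx":0,"dy":0,"dz":0.01,"wx":0,"wy":0,"wz":0},{"grip":1,"dx":0,"dy":0,"dz":0.02,"wx":0,"wy":0,"wz":0},{"grip":1,"dx":0,"dy":0,"dz":0.02,"wx":0,"wy":0,"wz":0},{"grip":1,"dx":0,"dy":0,"dz":0.01,"wx":0,"wy":0,"wz":0},{"grip":1,"dx":0,"dy":0,"dz":0.005,"wx":0,"wy":0,"wz":0},{"grip":1,"dx":0,"dy":0,"dz":0,"wx":0,"wy":0,"wz":0},{"grip":1,"dx":0,"dy":0,"dz":0,"wx":0,"wy":0,"wz":0}]'
python3 st.py; python3 - <<'E'
from station import get_image
import cv2
s=get_image("side");cv2.imwrite("pics/c9.png",cv2.resize(s[175:235,255:339],None,fx=9,fy=9,interpolation=cv2.INTER_CUBIC))
E
```

```text
t: 7.73
position: [0.5311, -0.0279, 0.0834]
orientation: [0.282, 0.959, -0.0, -0.0]
wrist_force: [-0.3, 0.1, -0.6]
width: -0.002
t 7.73 p [ 0.5311 -0.0279  0.0834] rel head x,y -0.0013 -0.0809 rel blue -0.0016 -0.0001 tooly 57.26 tz [-0. -0. -1.] F [-0.35  0.1  -0.62] w -0.002
```

View pics/c9.png

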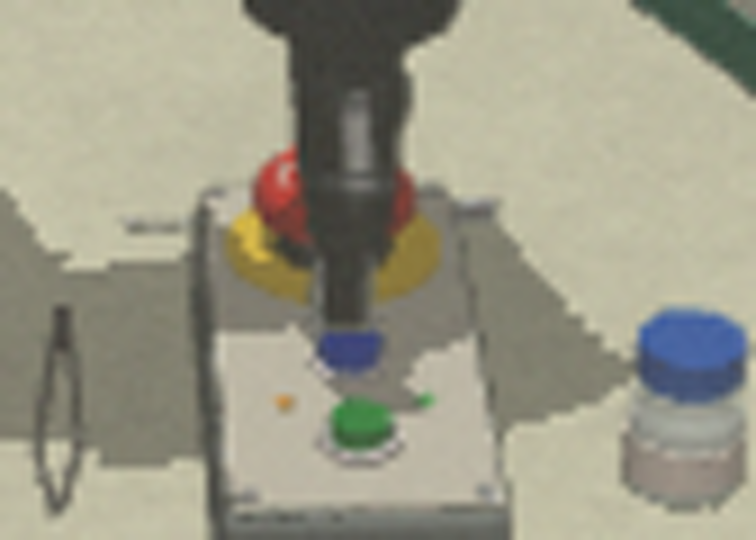

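The fingertips, at crop (345,325), are just above the blue button at (350,350). I'll press down in small steps.

```bash
python3 -m handwheel '[{"grip":1,"dx":-0.001,"dy":0,"dz":0.003,"wx":0,"wy":0,"wz":0},{"grip":1,"dx":0,"dy":0,"dz":0.003,"wx":0,"wy":0,"wz":0},{"grip":1,"dx":0,"dy":0,"dz":0.002,"wx":0,"wy":0,"wz":0},{"grip":1,"dx":0,"dy":0,"dz":0.001,"wx":0,"wy":0,"wz":0},{"grip":1,"dx":0,"dy":0,"dz":0,"wx":0,"wy":0,"wz":0}]'
python3 st.py
python3 -m handwheel '[{"grip":1,"dx":0,"dy":0,"dz":0.001,"wx":0,"wy":0,"wz":0},{"grip":1,"dx":0,"dy":0,"dz":0.0008,"wx":0,"wy":0,"wz":0},{"grip":1,"dx":0,"dy":0,"dz":0,"wx":0,"wy":0,"wz":0}]'
python3 st.py
```

```text
t: 8.2
position: [0.5324, -0.0288, 0.0748]
orientation: [0.282, 0.959, 0.0, 0.001]
wrist_force: [1.6, 0.4, 3.6]
width: -0.001
t 8.2 p [ 0.5324 -0.0288  0.0748] rel head x,y 0.0003 -0.0808 rel blue -0.0 -0.0001 tooly 57.23 tz [ 0.001 -0.    -1.   ] F [1.63 0.44 3.58] w -0.001
t: 8.45
position: [0.5325, -0.0288, 0.073]
orientation: [0.282, 0.959, 0.0, 0.001]
wrist_force: [1.0, 0.4, 4.7]
width: 0.0
t 8.45 p [ 0.5325 -0.0288  0.073 ] rel head x,y 0.0003 -0.0808 rel blue 0.0 -0.0001 tooly 57.23 tz [ 0.002 -0.    -1.   ] F [1.04 0.39 4.7 ] w 0.0
```

Force is rising towards 6 N. I'll press on to the end stop.

```bash
python3 -m handwheel '[{"grip":1,"dx":0,"dy":0,"dz":0.0007,"wx":0,"wy":0,"wz":0},{"grip":1,"dx":0,"dy":0,"dz":0.0005,"wx":0,"wy":0,"wz":0},{"grip":1,"dx":0,"dy":0,"dz":0,"wx":0,"wy":0,"wz":0}]'
python3 st.py
python3 -m handwheel '[{"grip":1,"dx":0,"dy":0,"dz":0.0005,"wx":0,"wy":0,"wz":0},{"grip":1,"dx":0,"dy":0,"dz":0,"wx":0,"wy":0,"wz":0}]'
python3 st.py
```

```text
t: 8.7
position: [0.5324, -0.0288, 0.072]
orientation: [0.282, 0.959, 0.0, 0.001]
wrist_force: [1.5, -0.1, 7.0]
width: 0.0
t 8.7 p [ 0.5324 -0.0288  0.072 ] rel head x,y 0.0002 -0.0808 rel blue -0.0 -0.0001 tooly 57.23 tz [ 0.001 -0.    -1.   ] F [ 1.5  -0.12  6.99] w 0.0
t: 8.87
position: [0.5325, -0.0288, 0.072]
orientation: [0.282, 0.959, 0.0, 0.001]
wrist_force: [-0.7, 0.6, 11.4]
width: -0.002
t 8.87 p [ 0.5325 -0.0288  0.072 ] rel head x,y 0.0003 -0.0808 rel blue 0.0001 -0.0001 tooly 57.24 tz [ 0.002 -0.    -1.   ] F [-0.7   0.62 11.45] w -0.002
```

The button is rigid at z = 0.072 with 11 N, so it is fully in. I'll release it, retreat and check.

```bash
python3 -m handwheel '[{"grip":1,"dx":0,"dy":0,"dz":-0.006,"wx":0,"wy":0,"wz":0},{"grip":1,"dx":0,"dy":0,"dz":-0.02,"wx":0,"wy":0,"wz":0},{"grip":1,"dx":0,"dy":0,"dz":-0.035,"wx":0,"wy":0,"wz":0},{"grip":1,"dx":0,"dy":0,"dz":-0.035,"wx":0,"wy":0,"wz":0},{"grip":1,"dx":0.02,"dy":0,"dz":-0.03,"wx":0,"wy":0,"wz":0},{"grip":1,"dx":0.035,"dy":0,"dz":0,"wx":0,"wy":0,"wz":0},{"grip":1,"dx":0.035,"dy":0,"dz":0,"wx":0,"wy":0,"wz":0},{"grip":1,"dx":0.02,"dy":0,"dz":0,"wx":0,"wy":0,"wz":0},{"grip":1,"dx":0,"dy":0,"dz":0,"wx":0,"wy":0,"wz":0},{"grip":1,"dx":0,"dy":0,"dz":0,"wx":0,"wy":0,"wz":0},{"grip":1,"dx":0,"dy":0,"dz":0,"wx":0,"wy":0,"wz":0}]'
python3 - <<'E'
from h import *
from station import get_image
s=get_image("side");cv2.imwrite("pics/c10.png",s)
t=get_image("top");cv2.imwrite("pics/c11.png",t)
for c in("red","blue","green"):print(c,[(a,list(map(float,p)),list(map(int,q))) for a,p,q in blobs(s,c,(272,180,318,250))],[(a,list(map(float,p))) for a,p,q in blobs(t,c,(232,155,318,228))])
E
```

```text
t: 9.78
position: [0.4395, 0.0306, 0.1969]
orientation: [0.282, 0.959, -0.0, 0.0]
wrist_force: [0.3, -0.9, -0.1]
width: -0.002
red [(98, [292.35, 196.33], [285, 190, 15, 12])] [(241, [257.71, 179.96])]
blue [(22, [293.5, 212.73], [291, 211, 6, 5])] [(86, [297.81, 158.56]), (33, [280.3, 196.0])]
green [(27, [294.44, 221.78], [292, 220, 6, 5])] [(27, [294.52, 204.89])]
```

View pics/c10.png

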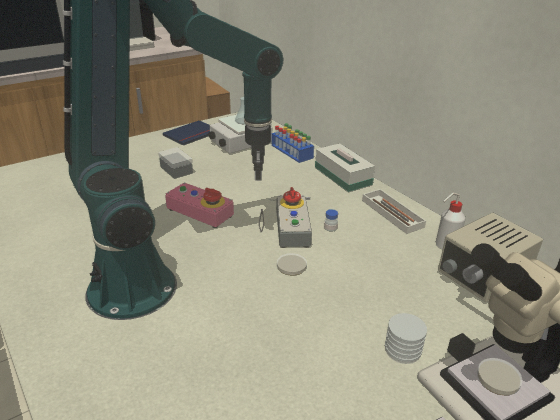

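The arm is clear at (258,175) and everything is in place. However, the red mask now starts at row 190 instead of 187, so I'll check whether that is only the arm's shadow.

```bash
python3 - <<'E'
import cv2,numpy as np
a=cv2.imread("pics/side0.png")[175:235,262:325];b=cv2.imread("pics/c10.png")[175:235,262:325]
cv2.imwrite("pics/c12.png",cv2.resize(np.hstack([a,b]),None,fx=6,fy=6,interpolation=cv2.INTER_CUBIC))
E
```

```text
(no output)
```

View pics/c12.png

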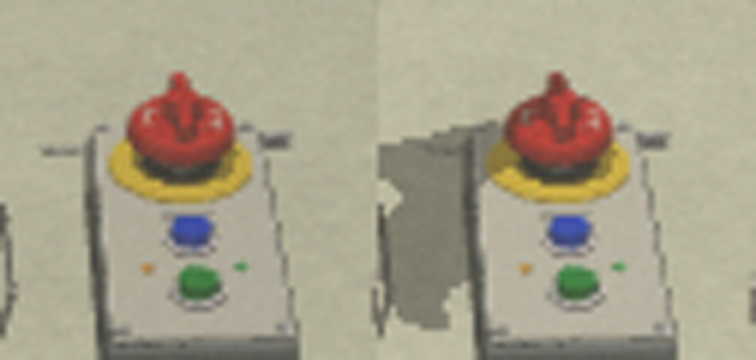

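It is only the shadow: the wing top is at row 75 in both halves of the picture, and the head and box look identical before and after. I'm handing the job in.

```bash
python3 -c "
from station import workorder
print(workorder.close_job())"
```

```text
the job is handed in; nothing more can be done
None
```

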